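# Tap a bearing cup square into its housing

### The arm

A 6-joint arm with a two-finger parallel gripper is mounted at the origin on a cart in front of the work surface, level with it; the furniture and walls round the work are solid. World frame = base frame: x ahead of the robot, y to its left, z up, the work surface at z = 0. Lengths are in m, angles in rad, forces in N, time in s.
With the tool pointing down it reaches from about 0.35 to 0.975 m from the base axis. Payload 17.4 kg.
Tool frame: the origin (TCP) lies on the centre line of the jaws, within the pads' length; the fingertips stand 17 mm ahead of it and the grasp point (between the pads) lies 2 mm behind it; z points along the fingers, y is the line along which they close (so a half turn about z gives the same grasp; the last joint's range is limited). The gripper opens to 85 mm and grips with 20 to 120 N. Pads are 22 mm wide; open, the fingers measure 114 mm over their backs; the gripper's body (76 mm by 85 mm) begins 54 mm behind the grasp point. The pads swing forward as they close: fully open they stand 13 mm farther back than shut.
Start: joints at [-1.2, 0.116, 1.442, -0, 1.584, -0.038], TCP at [0.268, -0.619, 0.248] pointing down, gripper open.
Joint ranges: [-2.83, 2.83], [-0.83, 2.19], [0.07, 2.5], [-1.14, 4.28], [0.01, 3], [-2.97, 2.97]. Speed limits (rad/s): [1.89, 1.89, 2.22, 3.14, 3.14, 3.14].

### API

Orientations are given as a rotation vector (axis times angle).
In Python, from cell import r gives the robot as it stands.
- The arm moves only by the tool drive_tool, never from a script. Its arguments are lists of equal length, an entry for each row: "translation": the shift along the tool's x, y, z scaled (see below), a list of three; "delta_rot": the turn, a rotation vector about the tool's x, y, z scaled (see below), a list of three; "gripper": the gripper's target within -1 to 1 (fully open at 1, half-way at 0, shut at -1). A call has 1 to 20 rows; each row is the pose to reach, as a shift and turn from the pose commanded when the call began, along the tool's axes at that moment, turning the shorter way round; what a row does not reach only later rows make up. The controller multiplies each number of a shift by 75 cm and each number of a turn by pi rad. A row lasts 1/10 s, in which the tool goes at most 50 mm and 8.59 degrees, less where a joint would pass 70% of its speed; a pose out of reach is approached as far as the arm can. A call with a number of a shift or a turn outside -1 to 1 is refused whole. A call with a gripper value outside its range is refused whole. The fingers move at their own pace and stop on an object; "grip_force" is the grip in N (left out, the last holds). Time passes only in rows, so rows that repeat a pose let the fingers close. It gives the time, the measured TCP pose, the force, the opening and the grip force at its end, in the units of the state.
- r.state(): the state, without advancing time (a new reading comes with each control period).
- r.read_camera(name): name is "scene" or "side" or "wrist"; returns a dict with "color" (480x640x3 uint8, red, green, blue), "mtx" (3x3 intrinsics, pixels), "origin" and "attitude" of the camera in the world; the wrist camera has in their place "T_tool_cam" (4x4, takes a point from camera to tool coordinates, whose origin is the TCP and whose axes are the flange's). Camera axes: x right, y down, z forward; pixel columns grow to the right and rows downward; lengths in m; the calibration is good to about 2 mm. A picture is of the moment at which its call begins: read the wrist's pose just before it. There is no depth.
- r.close_job(): hands the job in; it is judged then, once.
Trained networks look in a picture, given as the dict that the camera call returned (one of the last four; its "shot" number tells which), for a name from the list of things; names that differ only in an ending like _2 or _b are one class to them, and where a whole thing is asked for, a point or a joint stands for the part that bears it (a point fixed in the world has none). Each returns a list of dicts, best first, with "score" (0 to 1); they miss things now and then, are a little off and sometimes report something else, mostly with a low value. They report only what shows in the picture. A call takes as long as a camera call.
- r.spot_in(picture, name): "extent" ([centre column, centre row, width, height] in pixels, round what is visible of it).
The state is a dict: "time": time; "q": joint angles; "dq": joint speeds; "effort": joint torques, N m; "ee_pos": TCP position; "orientation": TCP orientation; "ft_force": force on the tool from outside, world axes, zero at the start; "moment": the same for the moment, N m; "grip_width": finger opening in m; "gripper_force": force on a finger pad.
Only numpy, scipy, OpenCV 4.12 (cv2) and the standard library are available. Lean on these libraries where they do the work, as an engineer would, in place of code of your own. Each camera call takes 0.05 s, during which the arm holds its last target. There are 200 camera calls.

### The job

Set the loose steel bearing cup into the bore of the green bearing housing, then work it down fully home on the shoulder by pressing its rim with the fingertips a little at a time, going round the three yellow dots in turn (2 or 3 mm at each) so that it goes in square and never cocks by more than 7 degrees. Push gently (20 N on the rim is plenty; more than 25 N on the shoes or 35 N on the shoulder would spoil them), and feel for the firm stop at every dot (where it holds against some 18 to 20 N), because the shoulder's depth differs from housing to housing. Leave the cup let go and level on its shoulder, and leave the tools and tins around alone.

Things in the scene. Friction and masses are not known exactly. Their poses are not given: they have to be found in the camera images.
- cup_middle (a point): The bearing cup: a bare steel ring, outer diameter 64 mm, inner diameter 46 mm (wall 9 mm), 25 mm high, 0.24 to 0.39 kg, lying flat on the bench with its axis upright; the lower 3 mm of its outside are chamfered. This point is on its axis half-way up, 12.5 mm above its foot; z is its axis, up. It can be grasped from above across its outside.
- cup_foot (a point): Centre of the cup's underside, on its axis; z is its axis, up. The rim (top) lies 25 mm above it.
- bore_mouth (a point): Green bearing housing, fixed: round boss 96 mm across, 33 mm high, on a 118 mm square foot 10 mm thick with corner bolts up to 16 mm high. In its top an upright blind bore, 66.5 mm across. This point: centre of the bore's mouth in the top face; z up, x towards yellow dot 0. The cup drops 10.5 to 12 mm in, then rests on three copper shoes, 13 to 14.5 mm of it standing out.
- dot_0 (a point): Yellow dot, 8 mm across, on the housing's top face, 41 mm from the bore's axis. Below each dot is a friction shoe (12 mm wide, 27.5 mm from the axis, under the cup's wall). A shoe stays put until pushed down with 7 to 9 N, yields at that steady force and does not spring back; they grip differently and start up to 1.5 mm uneven.
- dot_1 (a point): The same for shoe 1, 120 degrees anticlockwise from dot 0 seen from above. A press on the rim beside a dot, 22 to 28 mm from the bore's axis, takes about 8 to 16 N and lowers that side only; a press that bears on several shoes at once needs their forces added (24 N and more for all three, too much).
- dot_2 (a point): The same for shoe 2, 240 degrees anticlockwise from dot 0.
- grease_tin: Bystander: round grease tin, 64 mm wide, 42 mm high, loose, behind the housing; origin at the centre of its underside.
- chuck: Bystander: black drill chuck lying on its side, 45x66x45 mm, loose; origin at the centre of its underside.
- shoulder: The steel shoulder ring in the bottom of the bore (46 to 66 mm across) on which the cup ends: a hard stop. Its upper face lies somewhere from 16 to 20 mm below the housing's top face, different each time and not shown by this pose; home, the cup stands 5 to 9 mm out of the housing. Origin: on the bore's axis, in the bore's floor, always 25 mm below its mouth; z up.
- shoes: The three copper friction shoes in the bore together; origin on the bore's axis, in the bore's floor, 24.5 mm below its mouth; x towards dot 0, z up. They take up the cup's weight and the push on it until it meets the shoulder.

How it is judged:
By the outcome, as a careful person would: the job done as asked, in the order asked, and still so for the second after the job is handed in, with the robot touching nothing.
It also fails if it takes over 72 s, if anything falls off the work surface, if the arm or the gripper's body presses on something with over 40 N, if the wrist force passes 120 N, or if a joint passes its speed limit or range.

## Working session

There is one attempt and no reset: what is moved stays moved. The work goes in short steps, Python scripts to look and compute and a tool call to move; the robot and the scene stay as the last step left them, time stands still between calls to the robot, and variables do not carry over. Pictures are saved under pics/ and viewed, at most 10 in all, crops included, and the job is handed in when it is done.

Besides the shell and the picture viewer there is one more tool, called after "Call:" as name(argument=value, ...) on one line, values as JSON. drive_tool: Moves the arm, as the interface text tells. Shifts and turns lie within -1 to 1; 1 stands for 75 cm of shift or pi rad of turn. Its arguments: {"type":"object","properties":{"translation":{"type":"array"},"delta_rot":{"type":"array"},"gripper":{"type":"array"},"grip_force":{"type":"number"}},"required":["translation","delta_rot","gripper"]}

```bash
mkdir -p pics; ls; cat > h.py <<'E'
import numpy as np, cv2
from scipy.spatial.transform import Rotation as R
from cell import r
def cam(name):
    s=r.state(); p=r.read_camera(name)
    K=np.array(p['mtx'])
    if name=='wrist':
        T=np.eye(4);T[:3,:3]=R.from_rotvec(s['orientation']).as_matrix();T[:3,3]=s['ee_pos']
        T=T@np.array(p['T_tool_cam']);Rc,o=T[:3,:3],T[:3,3]
    else:
        o=np.array(p['origin']);a=np.array(p['attitude'])
        Rc=a if a.shape==(3,3) else (R.from_rotvec(a).as_matrix() if a.size==3 else R.from_quat(a).as_matrix())
    return p,K,Rc,o
def atz(K,Rc,o,u,v,z):
    d=Rc@np.linalg.inv(K)@np.array([u,v,1.]);return o+d*(z-o[2])/d[2]
def proj(K,Rc,o,P):
    c=Rc.T@(np.array(P)-o);q=K@c;return q[:2]/q[2]
def save(p,n): cv2.imwrite('pics/'+n+'.png',p['color'][:,:,::-1])
E
python3 - <<'E'
from h import *
Z=dict(cup_middle=.0125,cup_foot=0,bore_mouth=.033,dot_0=.033,dot_1=.033,dot_2=.033,grease_tin=.021,chuck=.022)
print(r.state())
ims=[]
for n in('scene','side'):
    p,K,Rc,o=cam(n);ims.append(p['color']);print(n,np.array(p.get('attitude')).shape,o,Rc[:,2])
    for k,z in Z.items():
        for d in r.spot_in(p,k)[:2]:
            e=d['extent'];print(k,round(d['score'],2),np.round(e,0),atz(K,Rc,o,e[0],e[1],z).round(3))
im=np.hstack(ims);im=cv2.resize(im,(800,300),interpolation=cv2.INTER_AREA);cv2.imwrite('pics/a.png',im[:,:,::-1])
E
```

```text
pics
{'time': 0.0, 'q': array([-1.19980980e+00,  1.16480201e-01,  1.44230576e+00, -1.88438217e-05,
        1.58400711e+00, -3.78241528e-02]), 'dq': array([ 0.00030525, -0.00159135,  0.00051829, -0.0001939 ,  0.0007457 ,
       -0.00026321]), 'effort': array([-8.98540948e-04, -7.32007098e+01, -6.32489204e+01, -2.01714988e-04,
        6.30307986e-03,  5.05124399e-05]), 'ee_pos': array([ 0.26822886, -0.6192131 ,  0.24754092]), 'orientation': array([-3.07503451e+00, -6.37455887e-01,  3.41716057e-04]), 'ft_force': array([ 0.15594712, -0.06300156, -0.7661152 ]), 'moment': array([-0.03237858,  0.04453338, -0.01088305]), 'gripper_force': 0.0, 'grip_width': 0.08565177124248459}
scene (3,) [0.0893083  0.41725012 0.7213775 ] [ 0.5186291  -0.49774775 -0.69517699]
cup_middle 0.97 [390. 207.  36.  34.] [ 0.586 -0.224  0.012]
cup_foot 0.92 [391. 204.  41.  36.] [ 0.598 -0.241  0.   ]
bore_mouth 0.74 [275. 312.  99.  81.] [0.532 0.085 0.033]
bore_mouth 0.61 [276. 305.  40.  22.] [0.54  0.077 0.033]
dot_0 0.62 [276. 311. 103.  78.] [0.532 0.083 0.033]
dot_0 0.27 [276. 304.  43.  24.] [0.541 0.075 0.0
[... 157 characters left out ...]
.033]
dot_2 0.27 [276. 304.  43.  24.] [0.541 0.075 0.033]
grease_tin 0.96 [216. 242.  41.  45.] [0.715 0.057 0.021]
chuck 0.93 [279. 202.  24.  32.] [ 0.719 -0.082  0.022]
side (3,) [0.18328841 0.53922854 0.50369651] [ 0.48826916 -0.70672846 -0.51198448]
cup_middle 0.61 [366. 231.  31.  27.] [ 0.586 -0.217  0.013]
cup_foot 0.89 [369. 232.  27.  29.] [ 0.589 -0.237  0.   ]
bore_mouth 0.59 [311. 312.  54.  57.] [0.514 0.082 0.033]
dot_0 0.84 [310. 311.  49.  58.] [0.517 0.08  0.033]
dot_1 0.84 [310. 311.  49.  58.] [0.517 0.08  0.033]
dot_2 0.84 [310. 311.  49.  58.] [0.517 0.08  0.033]
chuck 0.8 [278. 236.  23.  28.] [ 0.714 -0.083  0.022]
chuck 0.22 [311. 311.  53.  57.] [0.524 0.07  0.022]
```

View pics/a.png

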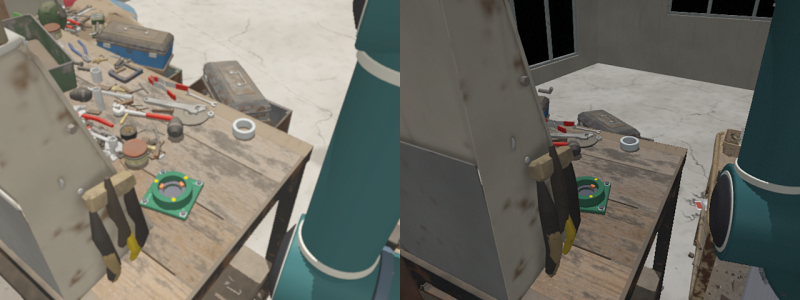

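The pictures show the cup at about (390,207) in the scene view and the housing at about (275,310). The tins and tools lie beyond them. Next I go above the cup.

Call:
drive_tool(translation=[[0.597,-0.309,0],[0.597,-0.309,0],[0.597,-0.309,0],[0.597,-0.309,0],[0.597,-0.309,0],[0.597,-0.309,0],[0.597,-0.309,0],[0.597,-0.309,0],[0.597,-0.309,0],[0.597,-0.309,0],[0.597,-0.309,0],[0.597,-0.309,0],[0.597,-0.309,0.05],[0.597,-0.309,0.05],[0.597,-0.309,0.05],[0.597,-0.309,0.05]], delta_rot=[[0,0,0],[0,0,0],[0,0,0],[0,0,0],[0,0,0],[0,0,0],[0,0,0],[0,0,0],[0,0,0],[0,0,0],[0,0,0],[0,0,0],[0,0,0],[0,0,0],[0,0,0],[0,0,0]], gripper=[1,1,1,1,1,1,1,1,1,1,1,1,1,1,1,1])

```text
time: 2.5
ee_pos: [0.587, -0.2296, 0.2126]
orientation: [3.076, 0.636, 0.002]
ft_force: [-0.2, 0.4, -0.9]
grip_width: 0.0855
gripper_force: 0.0
```

```bash
python3 - <<'E'
from h import *
s=r.state();print(s['time'],s['ee_pos'],s['orientation'],s['ft_force'])
p,K,Rc,o=cam('wrist');save(p,'w1');print(o,Rc,K[0,0])
print(np.array(p['T_tool_cam']).round(3))
for k,z in dict(cup_middle=.0125,bore_mouth=.033,dot_0=.033).items():
    for d in r.spot_in(p,k)[:4]:
        e=d['extent'];print(k,round(d['score'],2),np.round(e,0),atz(K,Rc,o,e[0],e[1],z).round(4))
E
```

```text
2.5 [ 0.58700952 -0.22959265  0.21258785] [3.07554902e+00 6.35989409e-01 1.97456759e-03] [-0.24563693  0.42183809 -0.87699194]
[ 0.6603064  -0.19784439  0.33686659] [[ 0.397906   -0.87179931 -0.28572151]
 [-0.91742383 -0.37740891 -0.12607947]
 [ 0.00208215  0.3122955  -0.94998273]] 404.7613857984068
[[ 0.001 -0.95  -0.313  0.08 ]
 [ 1.     0.001  0.001  0.   ]
 [-0.001 -0.313  0.95  -0.124]
 [ 0.     0.     0.     1.   ]]
cup_middle 0.81 [313. 204.  80.  79.] [ 0.5873 -0.2256  0.0125]
bore_mouth 0.79 [ 22.  92.  44. 161.] [ 0.5843 -0.0036  0.033 ]
dot_0 0.96 [ 21.  89.  42. 167.] [ 0.5859 -0.0024  0.033 ]
```

View pics/w1.png

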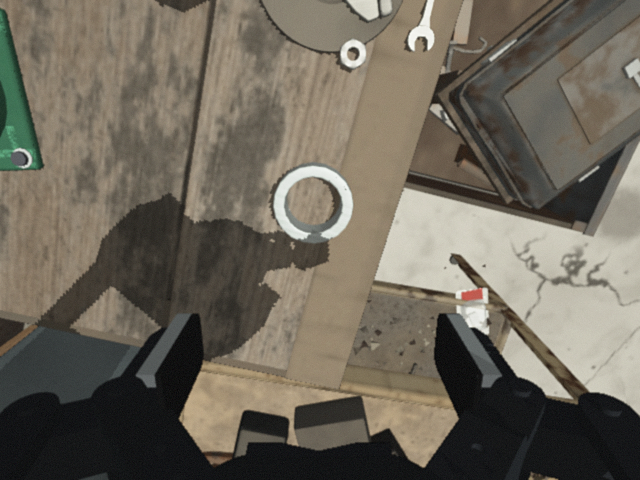

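The cup is at about (313,204), clear of everything near it. I refine its position with a rim contour fit.

```bash
cat >> h.py <<'E'
def ring(p,K,Rc,o,u,v,w,z,rad,thr=170):
    """fit circle of radius rad at height z to the bright blob about u,v"""
    from scipy.optimize import least_squares
    g=cv2.cvtColor(p['color'],cv2.COLOR_RGB2GRAY);m=(g>thr).astype(np.uint8)
    yy,xx=np.mgrid[:480,:640];m[(xx-u)**2+(yy-v)**2>(w*.62)**2]=0
    cs,_=cv2.findContours(m,cv2.RETR_EXTERNAL,cv2.CHAIN_APPROX_NONE);c=max(cs,key=cv2.contourArea)[:,0]
    P=np.array([atz(K,Rc,o,a,b,z)[:2] for a,b in c])
    f=least_squares(lambda q:np.hypot(*(P-q[:2]).T)-q[2],[*P.mean(0),rad],loss='soft_l1',f_scale=.001)
    return f.x,c.min(0),c.max(0),np.abs(f.fun).mean()
E
python3 - <<'E'
from h import *
p,K,Rc,o=cam('wrist')
for t in(150,170,190,210): print(t,ring(p,K,Rc,o,313,204,80,.025,.032,t))
E
```

```text
150 (array([ 0.59087001, -0.22791724,  0.02711318]), array([274, 166], dtype=int32), array([353, 239], dtype=int32), np.float64(0.004025206731619742))
170 (array([ 0.59030736, -0.22446269,  0.02872388]), array([274, 166], dtype=int32), array([353, 239], dtype=int32), np.float64(0.003365486373463874))
190 (array([ 0.59013592, -0.22459076,  0.02860096]), array([275, 167], dtype=int32), array([353, 239], dtype=int32), np.float64(0.003167798028413924))
210 (array([ 0.5902623 , -0.22442351,  0.02825519]), array([275, 167], dtype=int32), array([352, 238], dtype=int32), np.float64(0.0029564742105175046))
```

```bash
sed -i 's/key=cv2.contourArea)\[:,0\]/key=cv2.contourArea)[:,0]; c=cv2.findContours(cv2.fillConvexPoly(np.zeros_like(m),cv2.convexHull(c),1),0,1)[0][0][:,0]/' h.py
python3 - <<'E'
from h import *
p,K,Rc,o=cam('wrist')
for t in(150,170,200): print(t,ring(p,K,Rc,o,313,204,80,.025,.032,t))
E
```

```text
150 (array([ 0.5893711 , -0.2249228 ,  0.03115926]), array([274, 166], dtype=int32), array([354, 239], dtype=int32), np.float64(0.0006303862626539569))
170 (array([ 0.58942281, -0.2248021 ,  0.03083699]), array([274, 166], dtype=int32), array([353, 239], dtype=int32), np.float64(0.0006134218481193303))
200 (array([ 0.58948798, -0.22478351,  0.03042933]), array([275, 167], dtype=int32), array([353, 238], dtype=int32), np.float64(0.0006339361832168641))
```

Cup at (0.589, -0.225). Descending, stopping a bit above grasp height to check the tracking.

Call:
drive_tool(translation=[[0.005,-0.0045,0.06],[0.005,-0.0045,0.12],[0.005,-0.0045,0.18],[0.005,-0.0045,0.22],[0.005,-0.0045,0.235],[0.005,-0.0045,0.235],[0.005,-0.0045,0.235]], delta_rot=[[0,0,0],[0,0,0],[0,0,0],[0,0,0],[0,0,0],[0,0,0],[0,0,0]], gripper=[1,1,1,1,1,1,1], grip_force=40)

```text
time: 3.5
ee_pos: [0.59, -0.2245, 0.0364]
orientation: [3.075, 0.638, 0.002]
ft_force: [0.0, 0.5, 0.3]
grip_width: 0.0857
gripper_force: 0.0
```

```bash
python3 - <<'E'
from h import *
p,K,Rc,o=cam('wrist');save(p,'w2');s=r.state();print(s['time'],s['ee_pos'],s['orientation'],s['ft_force'],proj(K,Rc,o,[.5892,-.225,.025]))
E
```

```text
3.55 [ 0.59016181 -0.22462211  0.03684468] [3.07458635 0.63732442 0.00361433] [-0.16247828 -0.29331379 -0.06060454] [317.90854121 326.94836992]
```

View pics/w2.png

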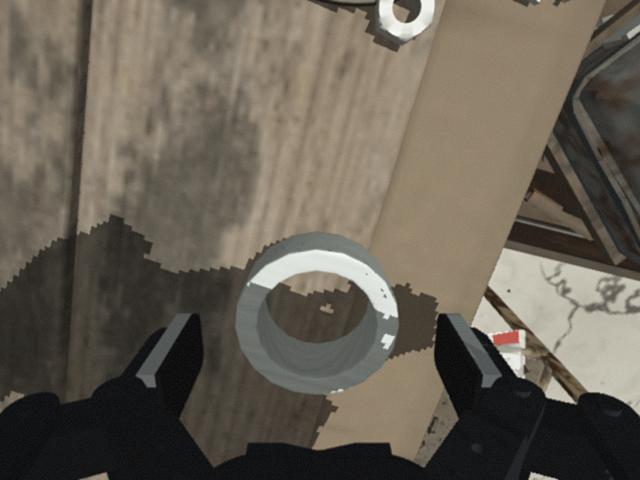

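```bash
python3 - <<'E'
from h import *
p,K,Rc,o=cam('wrist')
g=cv2.cvtColor(p['color'],cv2.COLOR_RGB2GRAY);print(g[225:265,317]);print(g[380:404,317])
for q in((317,247),(317,394),(236,318),(398,318)): print(atz(K,Rc,o,*q,.025).round(4))
T=R.from_rotvec(r.state()['orientation']).as_matrix();print(T)
E
```

```text
[136 134 132 131 133 127 122 116 113 112 114 115 116 115 112 118 120 118
 119 117 115 113 114 121 164 229 238 234 231 228 224 225 225 224 225 223
 226 226 226 225]
[114 111 109 107 110 106 108 106 111 108 109 112 112 106  86  65  68  69
  66  65  67  68  66  65]
[ 0.6188 -0.212   0.025 ]
[ 0.5607 -0.2372  0.025 ]
[ 0.5804 -0.1952  0.025 ]
[ 0.6048 -0.2516  0.025 ]
[[ 0.91759171  0.39751496  0.00270298]
 [ 0.39751902 -0.91759321 -0.00115736]
 [ 0.00202017  0.00213647 -0.99999568]]
```

Rim is centred on the TCP within 1 mm. Go down and grip.

Call:
drive_tool(translation=[[0,0,0.01],[0,0,0.015],[0,0,0.015],[0,0,0.015],[0,0,0.015],[0,0,0.015],[0,0,0.015],[0,0,0.015],[0,0,0.015],[0,0,0.015],[0,0,0.015]], delta_rot=[[0,0,0],[0,0,0],[0,0,0],[0,0,0],[0,0,0],[0,0,0],[0,0,0],[0,0,0],[0,0,0],[0,0,0],[0,0,0]], gripper=[1,1,1,0.3,0.3,0.3,0.3,0.3,0.3,0.3,0.3], grip_force=40)

```text
time: 4.7
ee_pos: [0.5893, -0.2242, 0.024]
orientation: [3.076, 0.638, 0.0]
ft_force: [-2.1, 1.1, 5.7]
grip_width: 0.0616
gripper_force: 43.7
```

Call:
drive_tool(translation=[[0,0,-0.03],[0,0,-0.1],[0,0,-0.16],[0.015,-0.08,-0.2],[0.03,-0.16,-0.2],[0.045,-0.24,-0.2],[0.06,-0.31,-0.2],[0.0625,-0.342,-0.2],[0.0625,-0.342,-0.2],[0.0625,-0.342,-0.2]], delta_rot=[[0,0,0],[0,0,0],[0,0,0],[0,0,0],[0,0,0],[0,0,0],[0,0,0],[0,0,0],[0,0,0],[0,0,0]], gripper=[0.3,0.3,0.3,0.3,0.3,0.3,0.3,0.3,0.3,0.3])

```text
time: 5.7
ee_pos: [0.5296, 0.0318, 0.1735]
orientation: [-3.075, -0.642, -0.001]
ft_force: [-1.1, -0.4, -2.4]
grip_width: 0.0615
gripper_force: 45.4
```

```bash
python3 - <<'E'
from h import *
p,K,Rc,o=cam('wrist');s=r.state();print(s['time'],s['ee_pos'],s['orientation'],s['ft_force'],s['grip_width'])
p2=r.read_camera('scene')
im=cv2.resize(np.hstack([p['color'],p2['color']]),(800,300),interpolation=cv2.INTER_AREA)
cv2.imwrite('pics/b.png',im[:,:,::-1]);save(p,'w3')
for k in('bore_mouth','dot_0'):
    for d in r.spot_in(p,k)[:4]:
        e=d['extent'];print(k,round(d['score'],2),np.round(e,0),atz(K,Rc,o,e[0],e[1],.033).round(4))
hsv=cv2.cvtColor(p['color'],cv2.COLOR_RGB2HSV);m=cv2.inRange(hsv,(20,150,120),(35,255,255))
n,_,st,c=cv2.connectedComponentsWithStats(m)
for i in range(1,n):
    if st[i,4]>20: print(c[i].round(1),st[i],atz(K,Rc,o,*c[i],.033).round(4))
E
```

```text
5.75 [0.53006005 0.03050182 0.17345097] [3.07533343e+00 6.40535080e-01 4.51141122e-04] [-0.29854707 -0.5047162  -2.99174504] 0.0615724264223364
bore_mouth 0.82 [282. 166. 175. 168.] [0.5583 0.0698 0.033 ]
dot_0 0.77 [281. 163. 176. 174.] [0.5595 0.0707 0.033 ]
[277.1 109.8] [271 103  13  14 137] [0.5892 0.0856 0.033 ]
[335.4 203.7] [330 198  12  12 110] [0.549  0.0274 0.033 ]
[230.2 206.8] [225 201  12  12 109] [0.5187 0.0913 0.033 ]
```

View pics/b.png

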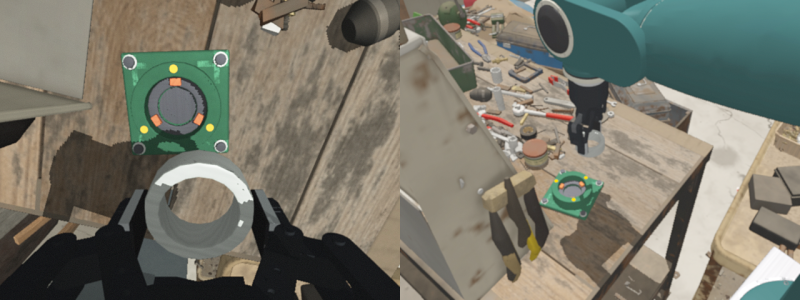

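The wrist view shows the housing with three dots around the bore and the cup held squarely. The dots fit a 41 mm circle with its centre at (0.552, 0.068). The panel is to the left, so I check its clearance and where the cup sits in the hand.

```bash
python3 - <<'E'
from h import *
p,K,Rc,o=cam('wrist');T=np.array(p['T_tool_cam'])
def tp(P): 
    c=np.linalg.inv(T)@np.array([*P,1.]);q=K@c[:3];return q[:2]/q[2]
for P in((0,0),(.032,0),(-.032,0),(0,.032),(0,-.032)): print(P,tp([*P,-.001]).round(1))
im=p['color'][220:440,200:440].copy();
for a in np.linspace(0,2*np.pi,60):
  for rr in(.032,.023):
    u=tp([rr*np.cos(a),rr*np.sin(a),-.001]);cv2.circle(im,(int(u[0]-200),int(u[1]-220)),0,(255,0,0),-1)
cv2.imwrite('pics/c.png',cv2.resize(im,None,fx=2.5,fy=2.5)[:,:,::-1])
for z in(0,.05,.1,.15,.2): print(z,atz(K,Rc,o,140,160,z).round(3),atz(K,Rc,o,100,190,z).round(3))
E
```

```text
(0, 0) [317.5 343.2]
(0.032, 0) [317.6 258.1]
(-0.032, 0) [317.4 417.1]
(0, 0.032) [408.6 343.3]
(0, -0.032) [226.3 343.2]
0 [0.516 0.164 0.   ] [0.483 0.185 0.   ]
0.05 [0.531 0.146 0.05 ] [0.503 0.164 0.05 ]
0.1 [0.546 0.129 0.1  ] [0.524 0.143 0.1  ]
0.15 [0.56  0.112 0.15 ] [0.544 0.122 0.15 ]
0.2 [0.575 0.094 0.2  ] [0.564 0.101 0.2  ]
```

View pics/c.png

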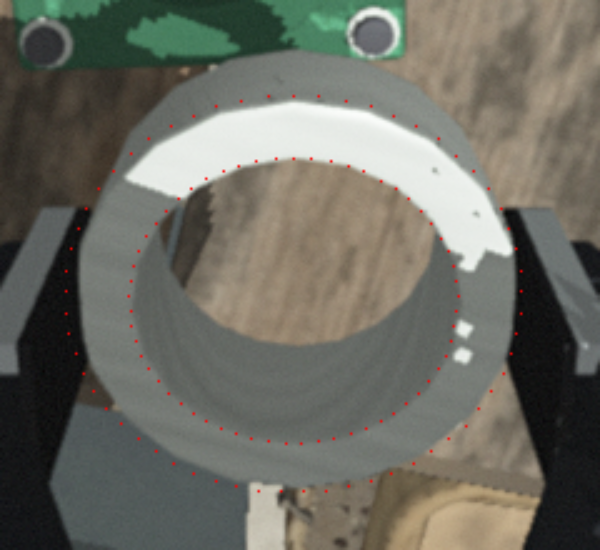

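```bash
python3 - <<'E'
from h import *
p,K,Rc,o=cam('wrist');p2,K2,R2,o2=cam('scene')
d1=Rc@np.linalg.inv(K)@[144,163,1]
for q in((219,265),(219,285),(200,255),(190,245)):
    d2=R2@np.linalg.inv(K2)@[*q,1]
    t=np.linalg.lstsq(np.c_[d1,-d2],o2-o,rcond=None)[0];print(q,(o+d1*t[0]).round(3),(o2+d2*t[1]).round(3))
a=p['color'][40:300,:320];b=p2['color'][100:460,100:420]
im=np.zeros((540,800,3),np.uint8);im[:325,:400]=cv2.resize(a,(400,325));im[:450,400:]=cv2.resize(b,(400,450))
cv2.imwrite('pics/d.png',im[:,:,::-1])
E
```

```text
(219, 265) [0.556 0.115 0.135] [0.573 0.139 0.138]
(219, 285) [0.548 0.124 0.109] [0.566 0.149 0.112]
(200, 255) [0.56  0.11  0.149] [0.59  0.155 0.155]
(190, 245) [0.564 0.106 0.163] [0.6   0.161 0.17 ]
```

View pics/d.png

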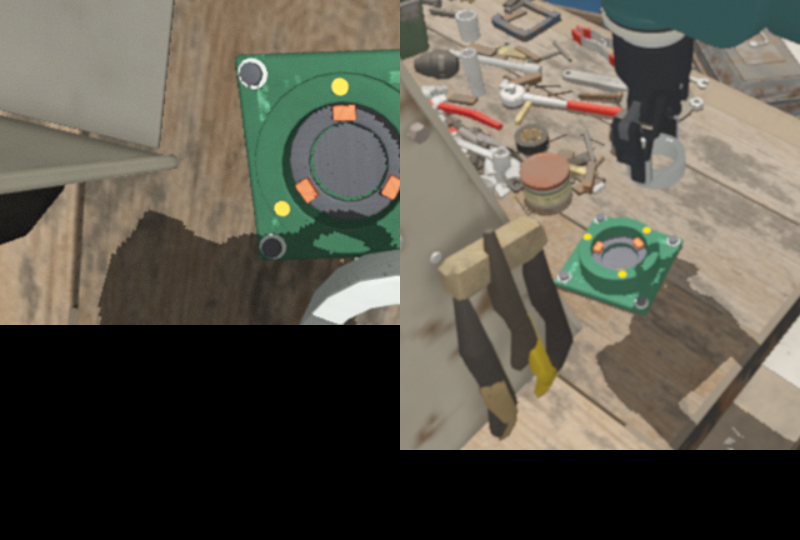

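The panel's foot is about 0.15 m or more to the left, so there is room. I move over the bore and lower to just above the mouth.

Call:
drive_tool(translation=[[0.025,-0.018,0],[0.047,-0.035,0],[0.047,-0.035,0.02],[0.047,-0.035,0.07],[0.047,-0.035,0.11],[0.047,-0.035,0.135],[0.047,-0.035,0.135],[0.047,-0.035,0.135]], delta_rot=[[0,0,0],[0,0,0],[0,0,0],[0,0,0],[0,0,0],[0,0,0],[0,0,0],[0,0,0]], gripper=[0.3,0.3,0.3,0.3,0.3,0.3,0.3,0.3])

```text
time: 6.85
ee_pos: [0.5521, 0.0674, 0.0723]
orientation: [3.076, 0.637, -0.001]
ft_force: [0.4, 0.5, -2.3]
grip_width: 0.0613
gripper_force: 45.4
```

```bash
cat >> h.py <<'E'
def dots(p,K,Rc,o,z=.033):
    hsv=cv2.cvtColor(p['color'],cv2.COLOR_RGB2HSV);m=cv2.inRange(hsv,(20,150,100),(35,255,255))
    n,_,st,c=cv2.connectedComponentsWithStats(m)
    return [(c[i].round(1),st[i][2:],atz(K,Rc,o,*c[i],z).round(4)) for i in range(1,n) if st[i,4]>20]
E
python3 - <<'E'
from h import *
p,K,Rc,o=cam('wrist');s=r.state();print(s['time'],s['ee_pos'],s['orientation'],s['ft_force'],s['grip_width'])
for d in dots(p,K,Rc,o): print(*d)
save(p,'e')
E
```

```text
6.9 [0.55259515 0.06754906 0.07312052] [3.07621477e+00 6.36856874e-01 1.66155881e-03] [ 1.30602403 -0.06409851 -1.35025331] 0.061483713968933165
[312.7 201.1] [ 19  19 287] [0.5894 0.0858 0.033 ]
```

View pics/e.png

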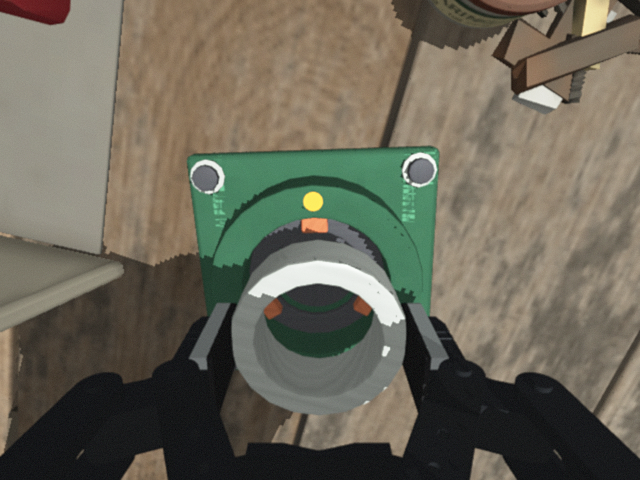

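Cup held over the bore, dot at (313,201) as predicted. Lowering into the bore gently.

Call:
drive_tool(translation=[[0,0.0008,0.01],[0,0.0008,0.016],[0,0.0008,0.02],[0,0.0008,0.023],[0,0.0008,0.026],[0,0.0008,0.026]], delta_rot=[[0,0,0],[0,0,0],[0,0,0],[0,0,0],[0,0,0],[0,0,0]], gripper=[0.3,0.3,0.3,0.3,0.3,0.3])

```text
time: 7.5
ee_pos: [0.5523, 0.0674, 0.0524]
orientation: [-3.076, -0.638, 0.0]
ft_force: [1.5, 1.3, -2.6]
grip_width: 0.0615
gripper_force: 45.4
```

Call:
drive_tool(translation=[[0,0,0.002],[0,0,0.004],[0,0,0.005],[0,0,0.005]], delta_rot=[[0,0,0],[0,0,0],[0,0,0],[0,0,0]], gripper=[0.3,0.3,0.3,0.3])

```text
time: 7.9
ee_pos: [0.5524, 0.0675, 0.0488]
orientation: [-3.076, -0.638, -0.0]
ft_force: [0.3, 1.5, -1.1]
grip_width: 0.0615
gripper_force: 45.5
```

Call:
drive_tool(translation=[[0,0,0.001],[0,0,0.002],[0,0,0.0025],[0,0,0.0025]], delta_rot=[[0,0,0],[0,0,0],[0,0,0],[0,0,0]], gripper=[0.3,0.3,0.3,0.3])

```text
time: 8.3
ee_pos: [0.5524, 0.0675, 0.047]
orientation: [-3.076, -0.638, -0.0]
ft_force: [2.5, 2.5, -0.3]
grip_width: 0.0617
gripper_force: 45.6
```

Call:
drive_tool(translation=[[0,0,0],[0,0,0],[0,0,0],[0,0,0],[0,0,0],[0,0,0],[0,0,-0.02],[0,0,-0.06],[0,0,-0.08],[0,0,-0.08],[0,0,-0.08]], delta_rot=[[0,0,0],[0,0,0],[0,0,0],[0,0,0],[0,0,0],[0,0,0],[0,0,0],[0,0,0],[0,0,0],[0,0,0],[0,0,0]], gripper=[0.6,0.8,1,1,1,1,1,1,1,1,-1])

```text
time: 9.4
ee_pos: [0.5523, 0.0674, 0.107]
orientation: [3.076, 0.638, 0.001]
ft_force: [-0.5, 0.9, -1.0]
grip_width: 0.0731
gripper_force: 0.0
```

```bash
python3 - <<'E'
from h import *
p,K,Rc,o=cam('wrist');s=r.state();print(s['time'],s['ee_pos'],s['orientation'],s['ft_force'],s['grip_width'])
for d in dots(p,K,Rc,o): print(*d)
save(p,'f')
E
```

```text
9.45 [0.55201709 0.06736431 0.1062495 ] [-3.07607538e+00 -6.37654020e-01  1.05509229e-03] [-0.64074036 -0.81636568 -0.89847549] 0.0665216526337343
[313.5 185.5] [ 16  16 207] [0.5894 0.0857 0.033 ]
[382.9 295.2] [ 14  13 147] [0.5493 0.0275 0.033 ]
[252.5 298.9] [ 14  13 156] [0.5191 0.0915 0.033 ]
```

View pics/f.png

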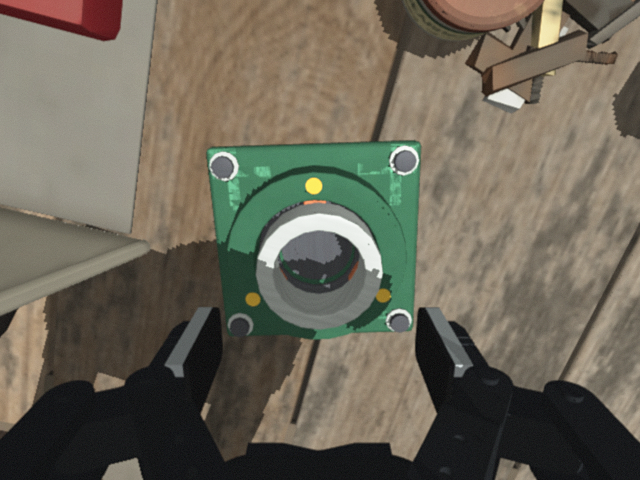

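The cup sits upright in the bore, centred among the three dots. I work out the press points and levers next.

```bash
python3 - <<'E'
from h import *
D=dict(A=(.5894,.0857),B=(.5493,.0275),C=(.5191,.0915));D={k:np.array(v) for k,v in D.items()}
c=np.mean(list(D.values()),0);s=r.state();Rm=R.from_rotvec(s['orientation']).as_matrix();x,y=Rm[:2,0],Rm[:2,1]
t=s['ee_pos'][:2];print(c,t,s['ee_pos'][2])
g=np.stack(np.meshgrid(np.linspace(-.033,.033,400),np.linspace(-.033,.033,400)),-1).reshape(-1,2)
rr=np.hypot(*g.T);g=g[(rr>.023)&(rr<.032)]
for k,v in D.items():
    d=(v-c)/np.linalg.norm(v-c)
    for rad in(.026,.028,.030,.032):
        P=c+d*rad;q=g-d*rad
        for ht in(.009,.0145):
            m=(abs(q@x)<.011)&(abs(q@y)<ht);l=g[m]@d
            print(k,rad,ht,'lever',l.min().round(4),l.mean().round(4),'shift',np.round([(P-t)@x/.75,(P-t)@y/.75],4))
E
```

```text
[0.5526     0.06823333] [0.55201709 0.06736431] 0.10624950102192125
A 0.026 0.009 lever 0.0212 0.027 shift [ 0.0358 -0.0019]
A 0.026 0.0145 lever 0.0177 0.0261 shift [ 0.0358 -0.0019]
A 0.028 0.009 lever 0.0212 0.027 shift [ 0.0385 -0.002 ]
A 0.028 0.0145 lever 0.0177 0.026 shift [ 0.0385 -0.002 ]
A 0.03 0.009 lever 0.0212 0.027 shift [ 0.0412 -0.0021]
A 0.03 0.0145 lever 0.0185 0.0261 shift [ 0.0412 -0.0021]
A 0.032 0.009 lever 0.0213 0.027 shift [ 0.0438 -0.0022]
A 0.032 0.0145 lever 0.0205 0.0264 shift [ 0.0438 -0.0022]
B 0.026 0.009 lever 0.021 0.0267 shift [-0.0151  0.0298]
B 0.026 0.0145 lever 0.0176 0.0262 shift [-0.0151  0.0298]
B 0.028 0.009 lever 0.0213 0.027 shift [-0.0164  0.0322]
B 0.028 0.0145 lever 0.0188 0.0263 shift [-0.0164  0.0322]
B 0.03 0.009 lever 0.0217 0.0273 shift [-0.0176  0.0345]
B 0.03 0.0145 lever 0.0199 0.0266 shift [-0.0176  0.0345]
B 0.032 0.009 lever 0.0219 0.0276 shift [-0.0189  0.0369]
B 0.032 0.0145 lever 0.0209 0.0268 shift [-0.0189  0.0369]
C 0.026 0.009 lever 0.0209 0.0267 shift [-0.0171 -0.0302]
C 0.026 0.0145 lever 0.0181 0.0262 shift [-0.0171 -0.0302]
C 0.028 0.009 lever 0.0214 0.027 shift [-0.0185 -0.0325]
C 0.028 0.0145 lever 0.0191 0.0264 shift [-0.0185 -0.0325]
C 0.03 0.009 lever 0.0218 0.0273 shift [-0.0199 -0.0348]
C 0.03 0.0145 lever 0.02 0.0266 shift [-0.0199 -0.0348]
C 0.032 0.009 lever 0.0221 0.0276 shift [-0.0213 -0.037 ]
C 0.032 0.0145 lever 0.021 0.0269 shift [-0.0213 -0.037 ]
```

Call:
drive_tool(translation=[[0.04,-0.002,0],[0.04,-0.002,0],[0.04,-0.002,0],[0.04,-0.002,0.01],[0.04,-0.002,0.03],[0.04,-0.002,0.045],[0.04,-0.002,0.05],[0.04,-0.002,0.05]], delta_rot=[[0,0,0],[0,0,0],[0,0,0],[0,0,0],[0,0,0],[0,0,0],[0,0,0],[0,0,0]], gripper=[-1,-1,-1,-1,-1,-1,-1,-1])

```text
time: 10.25
ee_pos: [0.5788, 0.0806, 0.0684]
orientation: [-3.076, -0.637, 0.002]
ft_force: [0.4, 0.9, -0.3]
grip_width: -0.0001
gripper_force: 0.0
```

Call:
drive_tool(translation=[[0,0,0.002],[0,0,0.004],[0,0,0.005],[0,0,0.006],[0,0,0.006]], delta_rot=[[0,0,0],[0,0,0],[0,0,0],[0,0,0],[0,0,0]], gripper=[-1,-1,-1,-1,-1])

```text
time: 10.75
ee_pos: [0.5793, 0.0807, 0.0649]
orientation: [-3.076, -0.638, -0.0]
ft_force: [-0.4, 0.3, 0.2]
grip_width: 0.0
gripper_force: 0.0
```

Call:
drive_tool(translation=[[0,0,0.001],[0,0,0.002],[0,0,0.003],[0,0,0.003]], delta_rot=[[0,0,0],[0,0,0],[0,0,0],[0,0,0]], gripper=[-1,-1,-1,-1])

```text
time: 11.15
ee_pos: [0.5798, 0.0809, 0.0634]
orientation: [-3.076, -0.638, -0.002]
ft_force: [1.1, 1.0, 4.8]
grip_width: 0.0001
gripper_force: 2.7
```

Call:
drive_tool(translation=[[0,0,0.001],[0,0,0.002],[0,0,0.003],[0,0,0.003]], delta_rot=[[0,0,0],[0,0,0],[0,0,0],[0,0,0]], gripper=[-1,-1,-1,-1])

```text
time: 11.55
ee_pos: [0.5805, 0.0812, 0.0619]
orientation: [-3.076, -0.638, -0.006]
ft_force: [2.8, 3.3, 8.9]
grip_width: -0.0001
gripper_force: 4.6
```

Call:
drive_tool(translation=[[0,0,0.001],[0,0,0.002],[0,0,0.002],[0,0,-0.01],[-0.02,0.012,-0.013],[-0.057,0.0355,-0.013],[-0.057,0.0355,-0.013],[-0.057,0.0355,-0.008],[-0.057,0.0355,-0.004],[-0.057,0.0355,-0.003],[-0.057,0.0355,-0.002],[-0.057,0.0355,-0.002]], delta_rot=[[0,0,0],[0,0,0],[0,0,0],[0,0,0],[0,0,0],[0,0,0],[0,0,0],[0,0,0],[0,0,0],[0,0,0],[0,0,0],[0,0,0]], gripper=[-1,-1,-1,-1,-1,-1,-1,-1,-1,-1,-1,-1])

```text
time: 12.75
ee_pos: [0.5509, 0.039, 0.0624]
orientation: [3.075, 0.638, -0.001]
ft_force: [-4.6, -6.3, 10.1]
grip_width: -0.0002
gripper_force: 5.1
```

Call:
drive_tool(translation=[[0,0,0.001],[0,0,0.002],[0,0,0.003],[0,0,0.003],[0,0,-0.01],[-0.001,-0.02,-0.014],[-0.002,-0.06,-0.014],[-0.002,-0.067,-0.014],[-0.002,-0.067,-0.008],[-0.002,-0.067,-0.004],[-0.002,-0.067,-0.003],[-0.002,-0.067,-0.002],[-0.002,-0.067,-0.001],[-0.002,-0.067,0],[-0.002,-0.067,0]], delta_rot=[[0,0,0],[0,0,0],[0,0,0],[0,0,0],[0,0,0],[0,0,0],[0,0,0],[0,0,0],[0,0,0],[0,0,0],[0,0,0],[0,0,0],[0,0,0],[0,0,0],[0,0,0]], gripper=[-1,-1,-1,-1,-1,-1,-1,-1,-1,-1,-1,-1,-1,-1,-1])

```text
time: 14.25
ee_pos: [0.5293, 0.0848, 0.0624]
orientation: [-3.075, -0.636, 0.001]
ft_force: [-7.4, 5.6, 11.0]
grip_width: -0.0001
gripper_force: 5.4
```

Call:
drive_tool(translation=[[0,0,0.001],[0,0,0.002],[0,0,0.003],[0,0,0.003],[0,0,-0.01],[0.02,0.01,-0.012],[0.055,0.03,-0.012],[0.059,0.0315,-0.012],[0.059,0.0315,-0.006],[0.059,0.0315,-0.002],[0.059,0.0315,0],[0.059,0.0315,0.001],[0.059,0.0315,0.002],[0.059,0.0315,0.003],[0.059,0.0315,0.003]], delta_rot=[[0,0,0],[0,0,0],[0,0,0],[0,0,0],[0,0,0],[0,0,0],[0,0,0],[0,0,0],[0,0,0],[0,0,0],[0,0,0],[0,0,0],[0,0,0],[0,0,0],[0,0,0]], gripper=[-1,-1,-1,-1,-1,-1,-1,-1,-1,-1,-1,-1,-1,-1,-1])

```text
time: 15.75
ee_pos: [0.5793, 0.0808, 0.0601]
orientation: [-3.076, -0.638, -0.001]
ft_force: [-2.7, 1.1, 4.9]
grip_width: 0.0
gripper_force: 2.2
```

Call:
drive_tool(translation=[[0,0,0.001],[0,0,0.002],[0,0,0.002]], delta_rot=[[0,0,0],[0,0,0],[0,0,0]], gripper=[-1,-1,-1])

```text
time: 16.05
ee_pos: [0.5798, 0.0811, 0.059]
orientation: [-3.076, -0.638, -0.003]
ft_force: [0.3, 2.7, 7.3]
grip_width: 0.0001
gripper_force: 3.6
```

Call:
drive_tool(translation=[[0,0,0.001],[0,0,0.002],[0,0,0.002]], delta_rot=[[0,0,0],[0,0,0],[0,0,0]], gripper=[-1,-1,-1])

```text
time: 16.35
ee_pos: [0.5801, 0.0812, 0.0581]
orientation: [-3.076, -0.638, -0.004]
ft_force: [-0.6, 3.0, 11.3]
grip_width: -0.0001
gripper_force: 5.5
```

Call:
drive_tool(translation=[[0,0,-0.012],[-0.02,0.012,-0.016],[-0.057,0.0355,-0.016],[-0.057,0.0355,-0.016],[-0.057,0.0355,-0.01],[-0.057,0.0355,-0.006],[-0.057,0.0355,-0.005],[-0.057,0.0355,-0.004],[-0.057,0.0355,-0.003],[-0.057,0.0355,-0.002],[-0.057,0.0355,-0.001],[-0.057,0.0355,0],[-0.057,0.0355,0]], delta_rot=[[0,0,0],[0,0,0],[0,0,0],[0,0,0],[0,0,0],[0,0,0],[0,0,0],[0,0,0],[0,0,0],[0,0,0],[0,0,0],[0,0,0],[0,0,0]], gripper=[-1,-1,-1,-1,-1,-1,-1,-1,-1,-1,-1,-1,-1])

```text
time: 17.65
ee_pos: [0.5511, 0.0387, 0.058]
orientation: [3.074, 0.638, -0.0]
ft_force: [-8.9, -9.8, 20.4]
grip_width: 0.0004
gripper_force: 10.2
```

```bash
python3 - <<'E'
from h import *
for i in range(3):
    p=r.read_camera('wrist');s=r.state();print(s['time'],s['ee_pos'],s['ft_force'])
E
```

```text
17.7 [0.55102708 0.03870495 0.05795364] [-9.58569828 -9.48005716 20.75805944]
17.75 [0.55106539 0.0387189  0.05797592] [-9.05197793 -9.87141125 20.08429298]
17.8 [0.55104613 0.03870267 0.0579733 ] [-9.89624777 -9.14646705 20.11127292]
```

Call:
drive_tool(translation=[[0,0,-0.012],[-0.001,-0.02,-0.016],[-0.002,-0.06,-0.016],[-0.002,-0.067,-0.016],[-0.002,-0.067,-0.01],[-0.002,-0.067,-0.006],[-0.002,-0.067,-0.005],[-0.002,-0.067,-0.004],[-0.002,-0.067,-0.003],[-0.002,-0.067,-0.002],[-0.002,-0.067,-0.001],[-0.002,-0.067,-0.001]], delta_rot=[[0,0,0],[0,0,0],[0,0,0],[0,0,0],[0,0,0],[0,0,0],[0,0,0],[0,0,0],[0,0,0],[0,0,0],[0,0,0],[0,0,0]], gripper=[-1,-1,-1,-1,-1,-1,-1,-1,-1,-1,-1,-1])

```text
time: 19.0
ee_pos: [0.5293, 0.0849, 0.0579]
orientation: [-3.075, -0.636, 0.001]
ft_force: [-7.0, 5.9, 11.9]
grip_width: -0.0004
gripper_force: 5.8
```

Call:
drive_tool(translation=[[0,0,0.001],[0,0,0.001],[0,0,0.002],[0,0,0.002]], delta_rot=[[0,0,0],[0,0,0],[0,0,0],[0,0,0]], gripper=[-1,-1,-1,-1])

```text
time: 19.4
ee_pos: [0.5295, 0.085, 0.0575]
orientation: [-3.075, -0.636, 0.0]
ft_force: [-15.2, 6.8, 25.6]
grip_width: -0.0001
gripper_force: 12.7
```

C shows a firm stop. Back off and feel at A.

Call:
drive_tool(translation=[[0,0,-0.012],[0.02,0.01,-0.016],[0.055,0.03,-0.016],[0.059,0.0315,-0.016],[0.059,0.0315,-0.008],[0.059,0.0315,-0.004],[0.059,0.0315,-0.003],[0.059,0.0315,-0.002],[0.059,0.0315,-0.001],[0.059,0.0315,-0.001]], delta_rot=[[0,0,0],[0,0,0],[0,0,0],[0,0,0],[0,0,0],[0,0,0],[0,0,0],[0,0,0],[0,0,0],[0,0,0]], gripper=[-1,-1,-1,-1,-1,-1,-1,-1,-1,-1])

```text
time: 20.4
ee_pos: [0.5791, 0.0805, 0.0577]
orientation: [3.076, 0.638, 0.001]
ft_force: [-4.0, -4.0, 11.2]
grip_width: 0.0004
gripper_force: 5.6
```

Call:
drive_tool(translation=[[0,0,0.0005],[0,0,0.001],[0,0,0.001]], delta_rot=[[0,0,0],[0,0,0],[0,0,0]], gripper=[-1,-1,-1])

```text
time: 20.7
ee_pos: [0.5794, 0.0806, 0.0575]
orientation: [3.076, 0.638, 0.002]
ft_force: [-5.0, -2.8, 16.4]
grip_width: -0.0001
gripper_force: 8.6
```

Call:
drive_tool(translation=[[0,0,0.0005],[0,0,0.0005],[0,0,0.0005],[0,0,0.0005]], delta_rot=[[0,0,0],[0,0,0],[0,0,0],[0,0,0]], gripper=[-1,-1,-1,-1])

```text
time: 21.1
ee_pos: [0.5795, 0.0806, 0.0575]
orientation: [3.076, 0.638, 0.003]
ft_force: [-6.1, -2.7, 20.0]
grip_width: 0.0
gripper_force: 10.0
```

Call:
drive_tool(translation=[[0,0,-0.012],[-0.02,0.012,-0.016],[-0.057,0.0355,-0.016],[-0.057,0.0355,-0.016],[-0.057,0.0355,-0.01],[-0.057,0.0355,-0.006],[-0.057,0.0355,-0.005],[-0.057,0.0355,-0.004],[-0.057,0.0355,-0.003],[-0.057,0.0355,-0.002],[-0.057,0.0355,-0.002]], delta_rot=[[0,0,0],[0,0,0],[0,0,0],[0,0,0],[0,0,0],[0,0,0],[0,0,0],[0,0,0],[0,0,0],[0,0,0],[0,0,0]], gripper=[-1,-1,-1,-1,-1,-1,-1,-1,-1,-1,-1])

```text
time: 22.2
ee_pos: [0.5508, 0.0394, 0.0577]
orientation: [3.076, 0.638, -0.0]
ft_force: [-5.8, 0.2, 9.6]
grip_width: 0.0001
gripper_force: 4.6
```

Call:
drive_tool(translation=[[0,0,0.0005],[0,0,0.001],[0,0,0.0012],[0,0,0.0012]], delta_rot=[[0,0,0],[0,0,0],[0,0,0],[0,0,0]], gripper=[-1,-1,-1,-1])

```text
time: 22.6
ee_pos: [0.5508, 0.0394, 0.0576]
orientation: [3.076, 0.638, 0.0]
ft_force: [-10.8, -0.9, 18.5]
grip_width: 0.0001
gripper_force: 9.3
```

Call:
drive_tool(translation=[[0,0,-0.012],[-0.001,-0.02,-0.016],[-0.002,-0.06,-0.016],[-0.002,-0.067,-0.016],[-0.002,-0.067,-0.01],[-0.002,-0.067,-0.006],[-0.002,-0.067,-0.004],[-0.002,-0.067,-0.003],[-0.002,-0.067,-0.002],[-0.002,-0.067,-0.001],[-0.002,-0.067,-0.001]], delta_rot=[[0,0,0],[0,0,0],[0,0,0],[0,0,0],[0,0,0],[0,0,0],[0,0,0],[0,0,0],[0,0,0],[0,0,0],[0,0,0]], gripper=[-1,-1,-1,-1,-1,-1,-1,-1,-1,-1,-1])

```text
time: 23.7
ee_pos: [0.5294, 0.0844, 0.0577]
orientation: [3.076, 0.637, -0.0]
ft_force: [-5.7, -1.7, 9.3]
grip_width: -0.0001
gripper_force: 5.0
```

Call:
drive_tool(translation=[[0,0,0.0005],[0,0,0.001],[0,0,0.0012],[0,0,0.0012],[0,0,0.0012]], delta_rot=[[0,0,0],[0,0,0],[0,0,0],[0,0,0],[0,0,0]], gripper=[-1,-1,-1,-1,-1])

```text
time: 24.2
ee_pos: [0.5295, 0.0844, 0.0576]
orientation: [3.076, 0.637, 0.0]
ft_force: [-11.4, -3.6, 19.4]
grip_width: 0.0002
gripper_force: 10.0
```

All three dots hold firm at 18 to 20 N at the same height (0.0575 to 0.0576). Next I lift clear and take a look.

Call:
drive_tool(translation=[[0,0,-0.01],[0,0,-0.04],[0,0,-0.08],[0.02,0.033,-0.1],[0.02,0.033,-0.1],[0.02,0.033,-0.1]], delta_rot=[[0,0,0],[0,0,0],[0,0,0],[0,0,0],[0,0,0],[0,0,0]], gripper=[-1,-1,-1,-1,-1,-1])

```text
time: 24.8
ee_pos: [0.5531, 0.0677, 0.131]
orientation: [-3.076, -0.636, -0.0]
ft_force: [-0.5, 0.8, -0.0]
grip_width: 0.0002
gripper_force: 0.0
```

```bash
python3 - <<'E'
from h import *
p,K,Rc,o=cam('wrist');s=r.state();print(s['time'],s['ee_pos'],s['ft_force'])
im=p['color'].copy()
for a in np.linspace(0,2*np.pi,80):
    u=proj(K,Rc,o,[.5526+.032*np.cos(a),.0682+.032*np.sin(a),.0405]);cv2.circle(im,(int(u[0]),int(u[1])),0,(255,0,0),-1)
cv2.imwrite('pics/g.png',cv2.resize(im[130:400,180:460],None,fx=2.2,fy=2.2,interpolation=2)[:,:,::-1])
E
```

```text
24.85 [0.55253218 0.06792401 0.13041371] [-0.4412731   0.85879747 -1.31712431]
```

View pics/g.png

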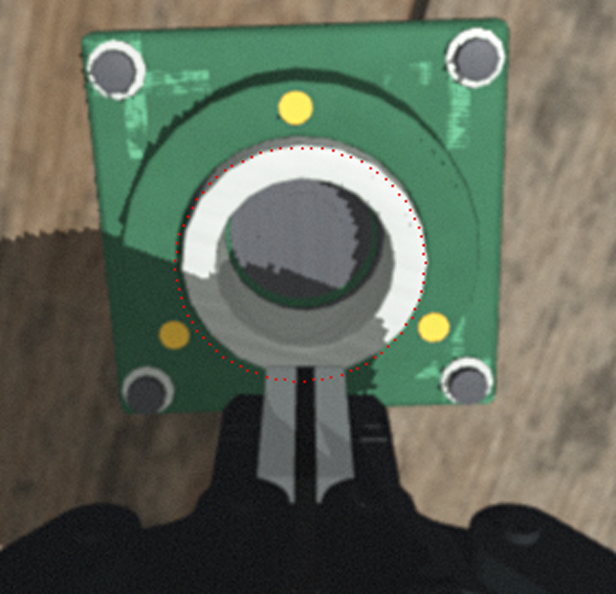

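The picture shows the rim lying on the predicted level circle, centred among the dots, with the gripper clear. I hand in.

```bash
python3 -c "
from cell import r
print(r.close_job())"
```

```text
the job is handed in; nothing more can be done
None
```

The cup is home and level on its shoulder, about 7.5 mm proud and let go, with all three dots holding firm at 18–20 N; one press at the third dot briefly reached 25.6 N against that stop, over the 20 N guide but under the shoulder's 35 N limit. I handed the job in at about 25 s, and no verdict was shown.

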